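Reset the glue-gun battery charger

ROBOT

A 7-joint arm with a two-finger parallel gripper is mounted at the origin on the work surface. World frame = base frame: x ahead of the robot, y to its left, z up, the work surface at z = 0. Lengths are in m, angles in rad, forces in N, time in s.
With the tool pointing down it reaches from about 0.4 to 0.875 m from the base axis. Payload 19.3 kg.
Tool frame: the origin (TCP) lies at the very end of the fingers, on their centre line; the grasp point (between the pads) lies 19 mm behind it; z points along the fingers, y is the direction in which the jaws open and shut (so a half turn about z gives the same grasp; the last joint's range is limited). The gripper opens to 85 mm and grips with 20 to 120 N. Pads are 22 mm wide; open, the fingers measure 114 mm over their backs; the gripper's body (76 mm by 85 mm) begins 54 mm behind the grasp point. The pads swing forward as they close: fully open they stand 13 mm farther back than shut.
Start: joints at [-1.395, 0.521, -0.036, 1.599, 0.021, 1.021, -0.113], TCP at [0.152, 0.606, 0.231] pointing down, gripper open.
Joint ranges: [-2.91, 2.91], [-0.3, 2.13], [-1.5, 1.42], [0.17, 2.43], [-1.26, 4.41], [0.16, 1.93], [-2.52, 2.52]. Speed limits (rad/s): [1.89, 1.89, 2.39, 2.39, 3.01, 3.01, 3.01].

INTERFACE

Orientations are given as [roll, pitch, yaw] about the fixed x, y, z axes, in that order (R = Rz(yaw) Ry(pitch) Rx(roll)).
In Python, from workcell import bot gives the robot as it stands. The module is installed in compiled form; this text tells all that it offers.
- The arm moves only by the shell command python3 -m inch 'ROWS' [FORCE]. ROWS is JSON, a list of rows, each an object of numbers: "dx", "dy", "dz": the shift along the tool's x, y, z in mm; "rx", "ry", "rz": the turn, a rotation vector about the tool's x, y, z in rad; "hand": the closure, from -1 (fully open) to 1 (shut), so that 0 is half open. In form: [{"dx": .., "dy": .., "dz": .., "rx": .., "ry": .., "rz": .., "hand": ..}, ...]. A call has 1 to 10 rows; each row shifts and turns the commanded pose from where the row before left it, along the tool's axes as they then stand; what a row does not reach is not made up. A row lasts 1/10 s, in which the tool goes at most 50 mm and 8.59 degrees, less where a joint would pass 70% of its speed; a pose out of reach is approached as far as the arm can. A call with a gripper value outside its range is refused whole. The fingers move at their own pace and stop on an object; FORCE is the grip in N (left out, the last holds). Time passes only in rows, so rows that do not move let the fingers close. It gives the time, the measured TCP pose, the force and the opening at its end, in the units of the state.
- bot.observe(): the state, without advancing time (a new reading comes with each control period).
- bot.grab_frame(name): name is "side" or "top" or "wrist"; returns (picture, depth): 400x640x3 uint8, red, green, blue; 400x640 float32, m along the optical axis (not along the pixel's ray), 0 where there is no reading.
- bot.get_calibration(name): a dict with "vertical_fov" (degrees; the focal length in pixels is half the picture's height over the tangent of half this angle, whatever the lens; pixels are square), "cx", "cy" (the principal point, pixels), "k1" (the pictures are not rectified: a ray, as slopes to the right and down, at radius r is drawn at 1 + k1 r^2 times it, then the intrinsics apply), "origin" and "orientation" of the camera in the world. Camera axes: x right, y down, z forward; pixel columns grow to the right and rows downward; lengths in m; the calibration is good to about 2 mm. A picture is of the moment at which its call begins: read the wrist's pose just before it. get_calibration takes no time and is no camera call; for the wrist camera it gives the pose at the moment of the call.
- bot.job_done(): hands the job in, once; it reports no verdict.
Trained networks look in the newest picture that a camera, given by its name, has taken for a name from the list of things; names that differ only in an ending like _2 or _b are one class to them, and where a whole thing is asked for, a point or a joint stands for the part that bears it (a point fixed in the world has none). Each returns a list of dicts, best first, with "score" (0 to 1); they miss things now and then, are a little off and sometimes report something else, mostly with a low value. They report only what shows in the picture. A call takes as long as a camera call.
- bot.trace(camera, target): "region" (400x640 bool, what is visible of it) and "box" ([left, top, right, bottom] in pixels, round what is visible of it).
- bot.tip_of(camera, target): "centre" ([row, column] in pixels: a listed point, or the origin of a listed thing).
The state is a dict: "clock": time; "qpos": joint angles; "qd": joint speeds; "joint_efforts": joint torques, N m; "position": TCP position; "tool_rot": TCP orientation; "force": force on the tool from outside, world axes, zero at the start; "moment": the same for the moment, N m; "grip_width": finger opening in m.
Only numpy, scipy, OpenCV 4.12 (cv2) and the standard library are available. Lean on these libraries where they do the work, as an engineer would, in place of code of your own. Each camera call takes 0.05 s, during which the arm holds its last target.

TASK

The glue-gun battery charger has tripped. With the fingertips, push its sliding hood right off the round well beneath it, reach in and press the sunken reset button all the way down and let it come up again, then push the hood back fully home over the round well. Leave the button in the square well unpressed, and do not lift or shift anything else on the desk.

Things in the scene. Friction and masses are not known exactly. Their poses are not given: they have to be found in the camera images.
- charger: Grey charger fixed to the desk, deck 130 (x) by 300 (y) by 60 mm high with a 70 mm deep bay behind it (its +x side) holding two flat black battery packs, whose tops are 80 mm above the desk. Origin: on the desk under the centre of the deck; x points to the bay, y along the deck from the round well to the square well, z up. Two low aluminium guide rails, 8 mm high, run along y at x = +-56 mm.
- round_well (a point): Centre of the mouth of the round well, level with the deck top (60 mm up), at charger x 0, y -65 mm. Bore 50 mm, floor 34 mm down. The reset button stands in it.
- square_well (a point): Centre of the mouth of the square well, 46 by 46 mm, at charger x 0, y +65 mm, deck-top height, floor 34 mm down. A like button stands in it: not to be pressed.
- reset_top (a point): Centre of the top of the reset button in the round well: white, 22 mm across, its top 20 mm below the deck top when up.
- reset (a joint): Travel of the reset button in m: 0 up, 0.006 fully down. It moves straight down on a spring: 2 N to start, 5 N fully down, and comes up by itself.
- test_top (a point): Centre of the top of the button in the square well, same size and depth as the reset button.
- test (a joint): Travel of the button in the square well in m: 0 up, 0.006 fully down; same spring.
- hood_top (a point): Centre of the top face of the sliding hood, 80 mm above the desk: a black block 100 (charger x) by 90 (charger y) by 20 mm high on the deck between the guide rails. It is pushed by its upright end faces, which lie 45 mm either side of this point along charger y; it is too long to pinch.
- hood (a joint): Slide of the hood along charger +y in m: 0 fully home, centred over the round well; 0.070 just clear of the round well; 0.12 its far stop, over the square well. About 2 N of friction; it stays where it is left and has firm stops at both ends.
- glue_gun: Black and orange cordless glue gun lying on its side, about 150 by 125 by 38 mm, origin underneath its barrel, x along the barrel to the nozzle, grip to its -y side. Leave alone.
- tape: Roll of clear tape lying flat, 80 mm across, 20 mm high, origin under its centre. Leave alone.
- tube_a: Dark green card tube standing upright, 48 mm across, 70 mm high, origin under its centre. Leave alone.
- tube_b: Light green card tube standing upright, 48 mm across, 70 mm high, origin under its centre. Leave alone.
- punch: Small white craft paper punch, 70 by 50 by 44 mm high, origin under its centre. Leave alone.

How it is judged:
By the outcome, as a careful person would: the job done as asked, in the order asked, and still so for the second after the job is handed in, with the robot touching nothing.
It also fails if it takes over 54 s, if anything falls off the work surface, if the arm or the gripper's body presses on something with over 40 N, if the wrist force passes 120 N, or if a joint passes its speed limit or range.

## Working session

There is one attempt and no reset: what is moved stays moved. The work goes in short steps, Python scripts to look and compute and a shell command to move; the robot and the scene stay as the last step left them, time stands still between calls to the robot, and variables do not carry over. Pictures are saved under pics/ and viewed, and the job is handed in when it is done.

```bash
mkdir -p pics; cat > h.py <<'E'
import numpy as np, cv2
from scipy.spatial.transform import Rotation as R
from workcell import bot
def save(n,name):
    p,d=bot.grab_frame(n); cv2.imwrite(f'pics/{name}.png',p[:,:,::-1]); return p,d
def Rm(o):
    o=np.array(o,float)
    if o.shape==(3,3): return o
    if o.shape==(4,): print('quat?')
    return R.from_euler('xyz',o).as_matrix()
def ray(c,row,col):
    f=200/np.tan(np.radians(c['vertical_fov'])/2)
    u=np.array([(col-c['cx'])/f,(row-c['cy'])/f]); s=u.copy()
    for _ in range(30): s=u/(1+c['k1']*(s@s))
    return Rm(c['orientation'])@np.array([s[0],s[1],1])
def atz(c,row,col,z):
    v=ray(c,row,col); o=np.array(c['origin']); return o+v*(z-o[2])/v[2]
def atd(c,row,col,d): return np.array(c['origin'])+ray(c,row,col)*d
def proj(c,P):
    f=200/np.tan(np.radians(c['vertical_fov'])/2)
    v=Rm(c['orientation']).T@(np.array(P)-np.array(c['origin'])); s=v[:2]/v[2]; s=s*(1+c['k1']*(s@s))
    return c['cy']+f*s[1], c['cx']+f*s[0]
E
python3 - <<'E'
from h import *
for n in ['side','top','wrist']:
    c=bot.get_calibration(n); print(n,c); save(n,n+'0')
    for t in ['charger','round_well','square_well','hood_top','reset_top','test_top']:
        for r in bot.tip_of(n,t)[:2]:
            z={'charger':0,'hood_top':.08,'reset_top':.04,'test_top':.04}.get(t,.06)
            print(n,t,round(r['score'],2),np.round(r['centre'],1),np.round(atz(c,*r['centre'],z),4))
s=bot.observe(); print(s)
E
```

```text
side {'vertical_fov': 44.808019789533915, 'cx': 319.5333583303917, 'cy': 199.42390072385464, 'k1': -0.06214132564135588, 'origin': array([0.53770177, 0.81418753, 0.78610688]), 'orientation': array([-2.31112377, -0.01590902, -3.07228736])}
side charger 0.69 [184.5 331.6] [ 0.5587 -0.1026  0.    ]
side round_well 0.88 [148.1 334.2] [ 0.5577 -0.1735  0.06  ]
side square_well 0.69 [182.1 329.2] [ 0.5631 -0.0406  0.06  ]
side hood_top 0.78 [144.8 337.8] [ 0.549  -0.1608  0.08  ]
side test_top 0.51 [192.4 332.9] [ 0.5532 -0.0281  0.04  ]
top {'vertical_fov': 47.06385192272448, 'cx': 317.4634776951272, 'cy': 201.31602704753956, 'k1': -0.07495377576120456, 'origin': array([0.38891284, 0.04314921, 1.12092669]), 'orientation': array([-2.99232022e+00, -9.15096844e-04, -1.58475551e+00])}
top charger 0.58 [201.1 372.3] [ 0.5561 -0.0957  0.    ]
top round_well 0.89 [197.9 410.2] [ 0.5535 -0.1777  0.06  ]
top round_well 0.2 [198.  352.8] [ 0.5551 -0.0428  0.06  ]
top square_well 0.6 [192.9 352.5] [ 0.5672 -0.0424  0.06  ]
top hood_top 0.96 [198.  404.6] [ 0.5504 -0.1606  0.08  ]
top test_top 0.49 [
[... 349 characters left out ...]

{'clock': 1.05, 'qpos': array([-1.39517553,  0.52137858, -0.03627657,  1.5994709 ,  0.02119239,
        1.02107714, -0.11282181]), 'qd': array([-4.97902744e-04, -2.03258803e-03,  8.97350838e-04, -6.44629682e-05,
        6.75775867e-04, -5.02476731e-05,  3.65785378e-04]), 'joint_efforts': array([-8.85513145e-04, -9.26856208e+01,  1.97804980e+00, -3.70246196e+01,
        1.81683881e-02,  1.73303804e-03, -1.61700473e-05]), 'position': array([0.15213225, 0.60621966, 0.23131483]), 'tool_rot': array([ 3.14154221e+00, -8.68124072e-07,  2.89568231e+00]), 'force': array([-1.34923698,  0.5077299 , -0.11610581]), 'moment': array([0.05850408, 0.04217869, 0.03455067]), 'grip_width': 0.08534152986904527}
```

View pics/top0.png

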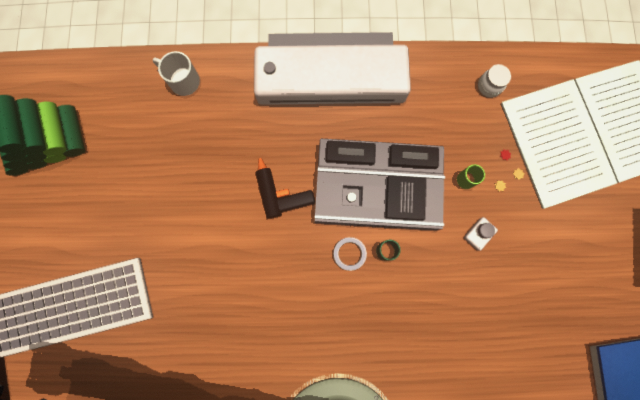

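View pics/side0.png

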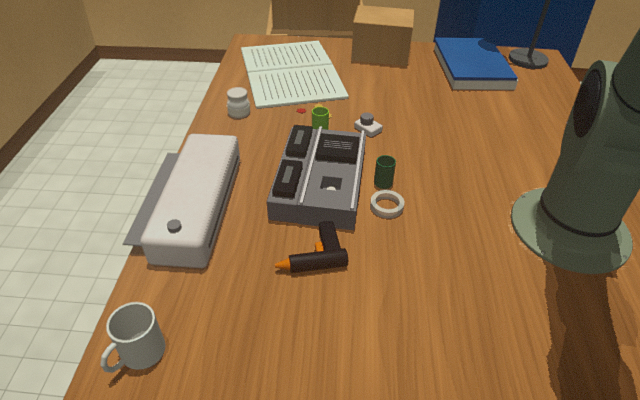

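```bash
python3 - <<'E'
from h import *
for n in ['top','side']:
    c=bot.get_calibration(n); p,d=bot.grab_frame(n)
    b=cv2.resize(p[110:250,290:470],None,fx=4.4,fy=4.2) if n=='top' else cv2.resize(p[115:235,255:415],None,fx=4.8,fy=4.8)
    cv2.imwrite(f'pics/{n}crop.png',b[:,:,::-1])
    for t in ['hood_top','charger']:
        for r in bot.trace(n,t)[:1]:
            rr,cc=np.nonzero(r['region'])
            P=np.array([atd(c,a,b,d[a,b]) for a,b in zip(rr,cc) if d[a,b]>0])
            print(n,t,r['score'],r['box'],len(P))
            for lo,hi in ([(.074,.086)] if t=='hood_top' else [(.055,.064),(.055,.09)]):
                Q=P[(P[:,2]>lo)&(P[:,2]<hi)]
                if len(Q)<20: continue
                m=cv2.minAreaRect((Q[:,:2]*1000).astype(np.float32))
                print(lo,hi,len(Q),np.round(np.median(Q[:,2]),4),m)
    for t in ['tape','tube_a','punch','glue_gun']:
        for r in bot.tip_of(n,t)[:2]: print(n,t,round(r['score'],2),np.round(atz(c,*r['centre'],0),3))
E
```

```text
top hood_top 0.97 [383.1, 178.8, 426.0, 221.6] 1717
0.074 0.086 1659 0.08 ((551.995849609375, -164.09268188476562), (90.62399291992188, 100.71822357177734), 86.48477172851562)
top charger 0.92 [310.2, 139.6, 443.6, 229.9] 10876
0.055 0.064 5464 0.0594 ((591.4121704101562, -108.81393432617188), (300.11480712890625, 201.26483154296875), 85.71038818359375)
0.055 0.09 10044 0.0623 ((591.083984375, -108.6812744140625), (300.2505798339844, 201.26454162597656), 85.86034393310547)
top tape 0.66 [ 0.426 -0.035  0.   ]
top tube_a 0.83 [ 0.607 -0.324  0.   ]
top tube_a 0.75 [ 0.442 -0.128  0.   ]
top glue_gun 0.91 [0.573 0.16  0.   ]
top glue_gun 0.34 [ 0.423 -0.039  0.   ]
side hood_top 0.78 [315.1, 135.2, 356.0, 165.9] 1142
0.074 0.086 899 0.0784 ((549.5537719726562, -164.57174682617188), (97.92369079589844, 99.99381256103516), 85.34381866455078)
side charger 0.92 [265.6, 125.7, 363.6, 229.0] 7958
0.055 0.064 3339 0.058 ((588.6153564453125, -108.49064636230469), (306.820068359375, 199.04180908203125), 85.5827407836914)
0.055 0.09 6157 0.0604 ((588.6153564453125, -108.49064636230469), (306.820068359375, 199.04180908203125), 85.5827407836914)
side tape 0.59 [ 0.417 -0.045  0.   ]
side tape 0.17 [ 0.56  -0.111  0.   ]
side tube_a 0.86 [ 0.426 -0.114  0.   ]
side tube_a 0.57 [ 0.6   -0.311  0.   ]
side punch 0.9 [ 0.469 -0.36   0.   ]
side glue_gun 0.92 [0.573 0.154 0.   ]
```

View pics/topcrop.png

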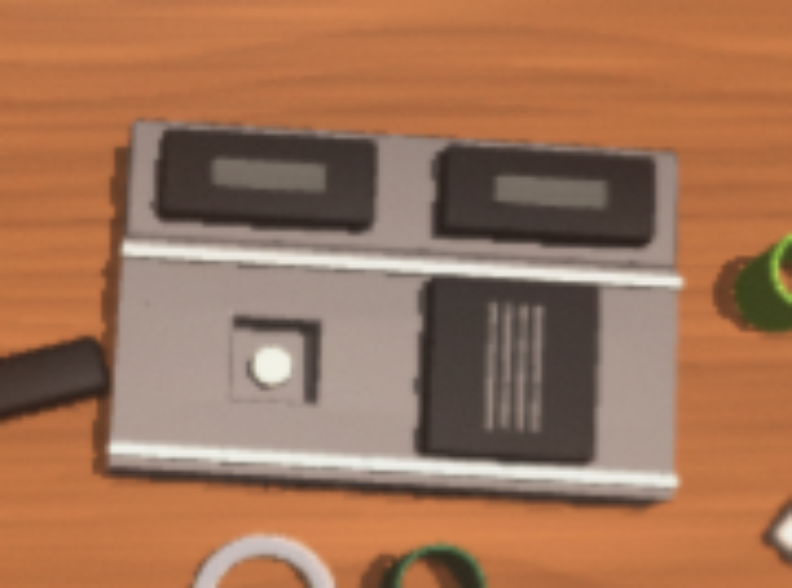

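View pics/sidecrop.png

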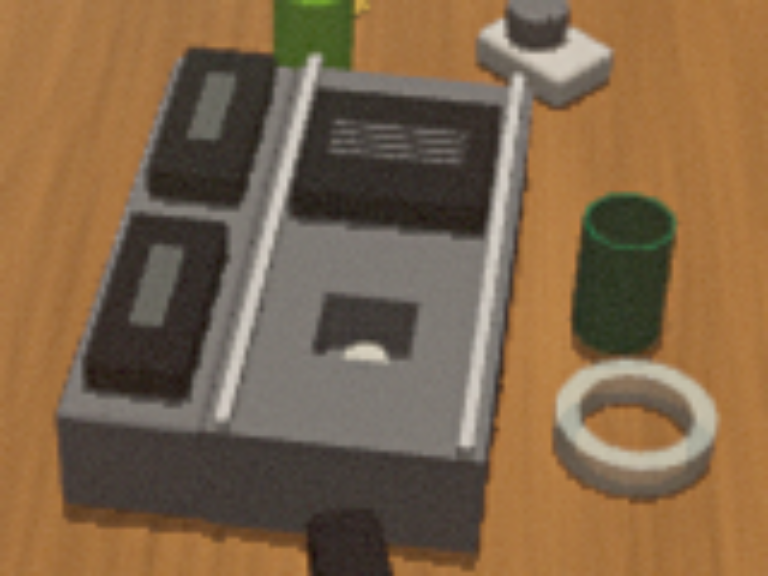

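```bash
cat > st.py <<'E'
from h import *
s=bot.observe(); y=-0.0735
def ch(p,o=(.5562,-.1061)):
    a=p[0]-o[0];b=p[1]-o[1]; return np.array([a*np.cos(y)+b*np.sin(y), -a*np.sin(y)+b*np.cos(y), p[2]])*1000
if __name__=='__main__':
    print('t',round(s['clock'],2),'charger mm',np.round(ch(s['position']),1),'rpy',np.round(s['tool_rot'],4),'F',np.round(s['force'],1),'w',round(s['grip_width'],4))
E
python3 -m inch '[{"rz":-0.086,"hand":1},{"rz":-0.086},{"dx":-40,"dy":-25},{"dx":-40,"dy":-25},{"dx":-40,"dy":-25},{"dx":-40,"dy":-25},{"dx":-40,"dy":-25},{"dx":-40,"dy":-25},{"dx":-40,"dy":-25},{"dx":-40,"dy":-25}]' 30; python3 st.py
```

```text
t 1.75 charger mm [-455.3  680.7  231.3] rpy [-3.1416 -0.      2.8957] F [-0.1 -0.  -0.3] w 0.0853schema error: expected keys dx, dy, dz, rx, ry, rz, hand
```

```bash

python3 -m inch '[{"dx":0,"dy":0,"dz":0,"rx":0,"ry":0,"rz":-0.086,"hand":1},{"dx":0,"dy":0,"dz":0,"rx":0,"ry":0,"rz":-0.086,"hand":1},{"dx":-40,"dy":-25,"dz":0,"rx":0,"ry":0,"rz":0,"hand":1},{"dx":-40,"dy":-25,"dz":0,"rx":0,"ry":0,"rz":0,"hand":1},{"dx":-40,"dy":-25,"dz":0,"rx":0,"ry":0,"rz":0,"hand":1},{"dx":-40,"dy":-25,"dz":0,"rx":0,"ry":0,"rz":0,"hand":1},{"dx":-40,"dy":-25,"dz":0,"rx":0,"ry":0,"rz":0,"hand":1},{"dx":-40,"dy":-25,"dz":0,"rx":0,"ry":0,"rz":0,"hand":1},{"dx":-40,"dy":-25,"dz":0,"rx":0,"ry":0,"rz":0,"hand":1},{"dx":-40,"dy":-25,"dz":0,"rx":0,"ry":0,"rz":0,"hand":1}]' 30; python3 st.py
```

```text
clock: 2.75
position: [0.4579, 0.3818, 0.2315]
tool_rot: [3.141, 0.0, 3.068]
force: [-0.3, 0.5, -0.9]
grip_width: -0.0001
t 2.75 charger mm [-133.9  479.4  231.5] rpy [3.1413e+00 2.0000e-04 3.0678e+00] F [-0.3  0.5 -0.9] w -0.0001
```

```bash

python3 -m inch '[{"dx":-13,"dy":-45,"dz":0,"rx":0,"ry":0,"rz":0,"hand":1},{"dx":-13,"dy":-45,"dz":0,"rx":0,"ry":0,"rz":0,"hand":1},{"dx":-13,"dy":-45,"dz":0,"rx":0,"ry":0,"rz":0,"hand":1},{"dx":-13,"dy":-45,"dz":0,"rx":0,"ry":0,"rz":0,"hand":1},{"dx":-13,"dy":-45,"dz":0,"rx":0,"ry":0,"rz":0,"hand":1},{"dx":-13,"dy":-45,"dz":0,"rx":0,"ry":0,"rz":0,"hand":1},{"dx":-13,"dy":-45,"dz":0,"rx":0,"ry":0,"rz":0,"hand":1},{"dx":-13,"dy":-45,"dz":0,"rx":0,"ry":0,"rz":0,"hand":1},{"dx":-13,"dy":-45,"dz":0,"rx":0,"ry":0,"rz":0,"hand":1},{"dx":-13,"dy":-45,"dz":0,"rx":0,"ry":0,"rz":0,"hand":1}]'; python3 st.py; python3 - <<'E'
from st import *
c=bot.get_calibration('wrist'); p,d=save('wrist','w1'); print(c['origin'],c['orientation'])
for t,z in [('square_well',.06),('test_top',.04),('hood_top',.08)]:
    for r in bot.tip_of('wrist',t)[:1]:
        print(t,round(r['score'],2),np.round(r['centre'],1),np.round(ch(atz(c,*r['centre'],z)),1))
for t in ['hood_top','charger']:
    for r in bot.trace('wrist',t)[:1]:
        rr,cc=np.nonzero(r['region'])
        P=np.array([ch(atd(c,a,b,d[a,b])) for a,b in zip(rr,cc) if d[a,b]>0])
        lo,hi=(74,86) if t=='hood_top' else (55,64)
        Q=P[(P[:,2]>lo)&(P[:,2]<hi)]
        print(t,r['box'],np.median(Q[:,2]),cv2.minAreaRect(Q[:,:2].astype(np.float32)))
E
```

```text
clock: 3.75
position: [0.5531, -0.0771, 0.2315]
tool_rot: [3.142, 0.0, 3.068]
force: [0.7, -0.1, -1.0]
grip_width: 0.0003
t 3.75 charger mm [ -5.2  28.7 231.5] rpy [3.1415e+00 4.0000e-04 3.0679e+00] F [ 0.7 -0.1 -1. ] w 0.0003
[ 0.48446558 -0.07277618  0.37419721] [ 2.86716115e+00 -7.62454435e-04  1.49781234e+00]
square_well 0.81 [183.9 348.1] [-2.7 63.8 60. ]
test_top 0.85 [181.6 343.6] [-0.8 60.9 40. ]
hood_top 0.89 [192.5 224.8] [  1.5 -61.4  80. ]
hood_top [179.0, 140.2, 274.0, 236.7] 80.4827605836976 ((-1.1474647521972656, -59.48170852661133), (100.0528793334961, 89.4056625366211), 0.08273101598024368)
charger [134.5, 117.7, 435.5, 299.6] 60.04685514724595 ((31.89990234375, -0.9972381591796875), (197.09104919433594, 301.1781311035156), 0.5878385901451111)
```

View pics/w1.png

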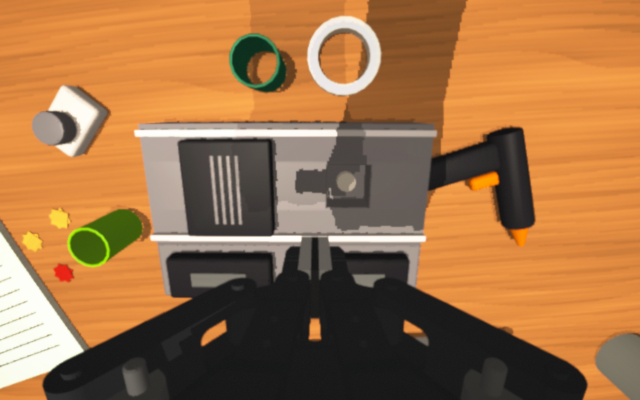

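```bash

python3 -m inch '[{"dx":-4,"dy":-40,"dz":0,"rx":0,"ry":0,"rz":0,"hand":1},{"dx":0,"dy":-40,"dz":0,"rx":0,"ry":0,"rz":0,"hand":1},{"dx":0,"dy":-40,"dz":0,"rx":0,"ry":0,"rz":0,"hand":1},{"dx":0,"dy":-40,"dz":0,"rx":0,"ry":0,"rz":0,"hand":1},{"dx":0,"dy":0,"dz":40,"rx":0,"ry":0,"rz":0,"hand":1},{"dx":0,"dy":0,"dz":40,"rx":0,"ry":0,"rz":0,"hand":1},{"dx":0,"dy":0,"dz":40,"rx":0,"ry":0,"rz":0,"hand":1},{"dx":0,"dy":0,"dz":20,"rx":0,"ry":0,"rz":0,"hand":1},{"dx":0,"dy":0,"dz":0,"rx":0,"ry":0,"rz":0,"hand":1},{"dx":0,"dy":0,"dz":0,"rx":0,"ry":0,"rz":0,"hand":1}]'; python3 st.py; python3 - <<'E'
from h import *
p,d=save('wrist','w2')
p,d=bot.grab_frame('side'); cv2.imwrite('pics/s2.png',cv2.resize(p[85:235,235:435],None,fx=4,fy=4)[:,:,::-1])
E
```

```text
clock: 5.05
position: [0.5457, -0.2343, 0.092]
tool_rot: [3.142, 0.0, 3.069]
force: [0.5, -0.6, 0.3]
grip_width: -0.0
t 5.05 charger mm [  -1.1 -128.7   92. ] rpy [3.1415e+00 3.0000e-04 3.0690e+00] F [ 0.5 -0.6  0.3] w -0.0
```

View pics/w2.png

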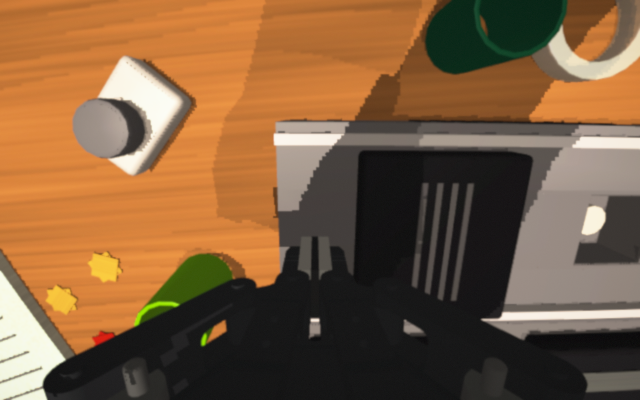

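View pics/s2.png

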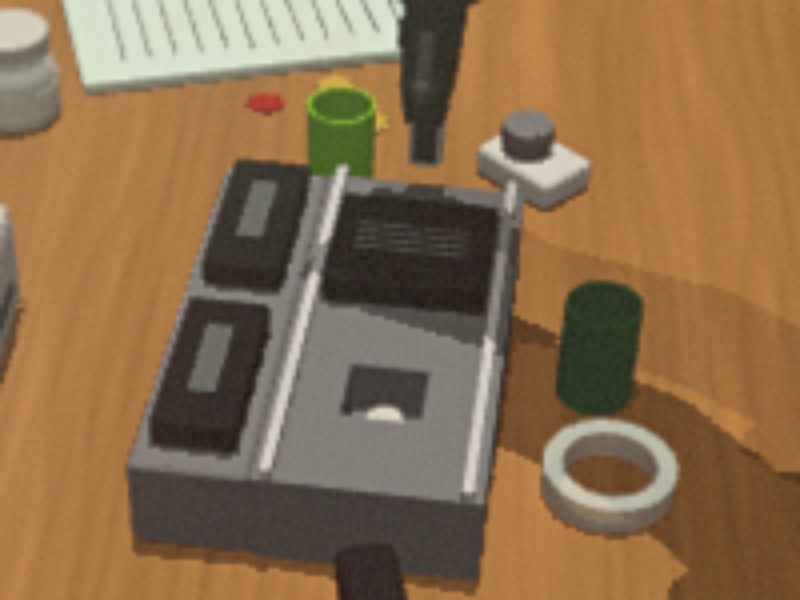

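```bash

python3 -m inch '[{"dx":0,"dy":0,"dz":25,"rx":0,"ry":0,"rz":0,"hand":1},{"dx":0,"dy":0,"dz":0,"rx":0,"ry":0,"rz":0,"hand":1},{"dx":0,"dy":10,"dz":0,"rx":0,"ry":0,"rz":0,"hand":1},{"dx":0,"dy":10,"dz":0,"rx":0,"ry":0,"rz":0,"hand":1},{"dx":0,"dy":10,"dz":0,"rx":0,"ry":0,"rz":0,"hand":1},{"dx":0,"dy":10,"dz":0,"rx":0,"ry":0,"rz":0,"hand":1},{"dx":0,"dy":10,"dz":0,"rx":0,"ry":0,"rz":0,"hand":1},{"dx":0,"dy":10,"dz":0,"rx":0,"ry":0,"rz":0,"hand":1},{"dx":0,"dy":10,"dz":0,"rx":0,"ry":0,"rz":0,"hand":1},{"dx":0,"dy":10,"dz":0,"rx":0,"ry":0,"rz":0,"hand":1}]'; python3 st.py; python3 - <<'E'
from h import *
p,d=save('wrist','w3')
E
```

```text
clock: 6.15
position: [0.5512, -0.1544, 0.0664]
tool_rot: [-3.142, 0.0, 3.068]
force: [1.6, -3.4, 1.2]
grip_width: 0.0001
t 6.15 charger mm [ -1.4 -48.6  66.4] rpy [-3.1416e+00  3.0000e-04  3.0678e+00] F [ 1.6 -3.4  1.2] w 0.0001
```

View pics/w3.png

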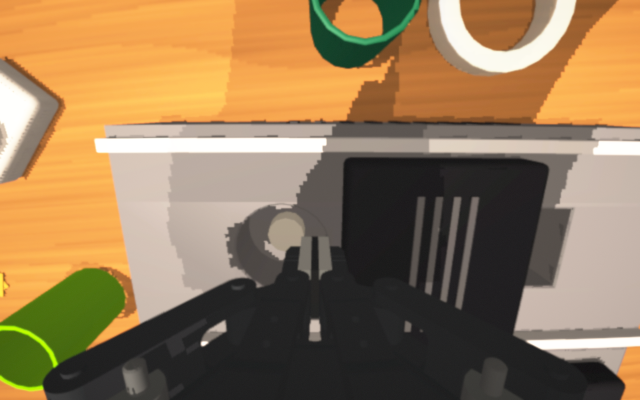

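```bash

python3 -m inch '[{"dx":0,"dy":10,"dz":0,"rx":0,"ry":0,"rz":0,"hand":1},{"dx":0,"dy":10,"dz":0,"rx":0,"ry":0,"rz":0,"hand":1},{"dx":0,"dy":2,"dz":0,"rx":0,"ry":0,"rz":0,"hand":1},{"dx":0,"dy":-10,"dz":0,"rx":0,"ry":0,"rz":0,"hand":1},{"dx":0,"dy":-15,"dz":0,"rx":0,"ry":0,"rz":0,"hand":1},{"dx":0,"dy":-15,"dz":-10,"rx":0,"ry":0,"rz":0,"hand":1},{"dx":0,"dy":0,"dz":-40,"rx":0,"ry":0,"rz":0,"hand":1},{"dx":0,"dy":0,"dz":0,"rx":0,"ry":0,"rz":0,"hand":1},{"dx":0,"dy":0,"dz":0,"rx":0,"ry":0,"rz":0,"hand":1}]'; python3 st.py; python3 - <<'E'
from st import *
def ck(n):
    s=bot.observe(); c=bot.get_calibration(n); p,d=save(n,n+'4')
    for t,z in [('round_well',.06),('reset_top',.04),('hood_top',.08),('square_well',.06)]:
        for r in bot.tip_of(n,t)[:1]:
            print(n,t,round(r['score'],2),np.round(r['centre'],1),np.round(ch(atz(c,*r['centre'],z)),1))
    for r in bot.trace(n,'reset_top')[:1]:
        rr,cc=np.nonzero(r['region']); P=np.array([ch(atd(c,a,b,d[a,b])) for a,b in zip(rr,cc) if d[a,b]>0]); print('reset',r['box'],np.median(P,0),P.min(0),P.max(0))
    for r in bot.trace(n,'hood_top')[:1]:
        rr,cc=np.nonzero(r['region']); P=np.array([ch(atd(c,a,b,d[a,b])) for a,b in zip(rr,cc) if d[a,b]>0]);Q=P[(P[:,2]>74)&(P[:,2]<86)]; print('hood',cv2.minAreaRect(Q[:,:2].astype(np.float32)))
for n in ['wrist','top']: ck(n)
E
```

```text
clock: 7.1
position: [0.5499, -0.1749, 0.1176]
tool_rot: [-3.141, 0.002, 3.066]
force: [0.8, 0.1, -0.0]
grip_width: 0.0002
t 7.1 charger mm [ -1.2 -69.1 117.6] rpy [-3.1411e+00  2.0000e-03  3.0661e+00] F [ 0.8  0.1 -0. ] w 0.0002
wrist round_well 0.57 [219.2 317.4] [  0.7 -67.6  60. ]
wrist reset_top 0.56 [208.8 317. ] [ -0.6 -67.7  40. ]
wrist hood_top 0.75 [229.6 472.9] [ 0.9 31.5 80. ]
reset [303.9, 191.4, 332.8, 223.7] [ -2.25723305 -66.26095033  39.88943886] [-11.71435562 -78.10202091  24.98356828] [ 14.08562346 -54.70175992  41.71608831]
hood ((-0.9969978332519531, 32.05271911621094), (90.58555603027344, 99.45404815673828), 89.74934387207031)
top round_well 0.84 [198.6 404.6] [  0.1 -58.5  60. ]
top reset_top 0.51 [201.1 407.1] [ -2.2 -68.3  40. ]
top hood_top 0.63 [196.8 366.3] [-4.3 33.5 80. ]
top square_well 0.58 [191.7 352. ] [ 9.1 65.6 60. ]
reset [399.9, 196.9, 410.4, 208.7] [ -1.83366099 -63.98122511  38.75908786] [-10.31030329 -75.37219015  25.50409451] [  5.47586714 -54.51826706  44.51123672]
hood ((0.317230224609375, 33.396976470947266), (100.30023956298828, 90.48057556152344), 0.12975004315376282)
```

View pics/wrist4.png

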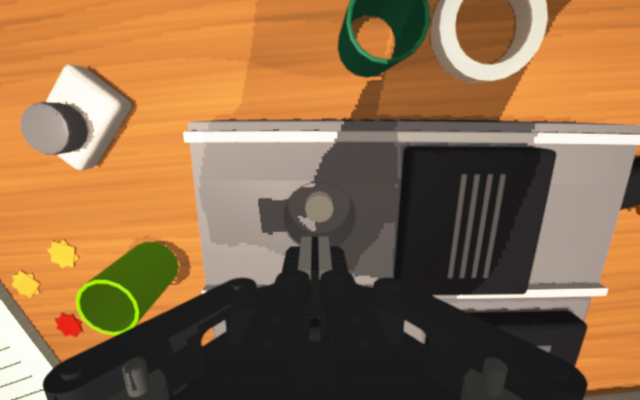

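```bash

python3 -m inch '[{"dx":0,"dy":2.5,"dz":0,"rx":0,"ry":0,"rz":0,"hand":1},{"dx":0,"dy":0,"dz":40,"rx":0,"ry":0,"rz":0,"hand":1},{"dx":0,"dy":0,"dz":15,"rx":0,"ry":0,"rz":0,"hand":1},{"dx":0,"dy":0,"dz":15,"rx":0,"ry":0,"rz":0,"hand":1},{"dx":0,"dy":0,"dz":0,"rx":0,"ry":0,"rz":0,"hand":1},{"dx":0,"dy":0,"dz":0,"rx":0,"ry":0,"rz":0,"hand":1}]'; python3 st.py; python3 - <<'E'
from h import *
p,d=save('wrist','w5')
E
```

```text
clock: 8.4
position: [0.5501, -0.1709, 0.0467]
tool_rot: [-3.141, 0.0, 3.068]
force: [-0.2, 0.2, 0.0]
grip_width: -0.0
t 8.4 charger mm [ -1.3 -65.1  46.7] rpy [-3.1415e+00  1.0000e-04  3.0677e+00] F [-0.2  0.2  0. ] w -0.0
```

View pics/w5.png

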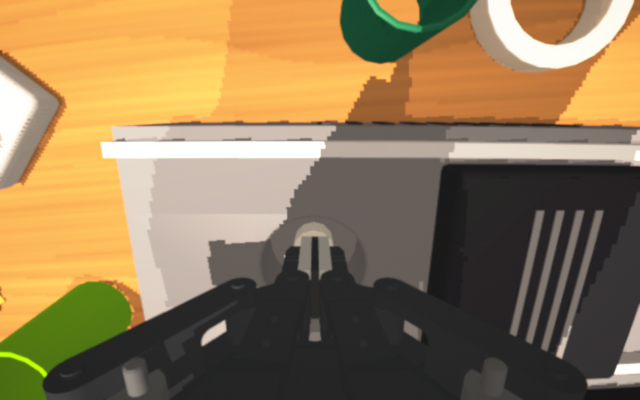

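Fingertips (315,240) are centred over the button (314,230) in the bore. Pressing gently.

```bash

python3 -m inch '[{"dx":0,"dy":0,"dz":5,"rx":0,"ry":0,"rz":0,"hand":1},{"dx":0,"dy":0,"dz":4,"rx":0,"ry":0,"rz":0,"hand":1},{"dx":0,"dy":0,"dz":0,"rx":0,"ry":0,"rz":0,"hand":1},{"dx":0,"dy":0,"dz":0,"rx":0,"ry":0,"rz":0,"hand":1}]'; python3 st.py
python3 -m inch '[{"dx":0,"dy":0,"dz":3.5,"rx":0,"ry":0,"rz":0,"hand":1},{"dx":0,"dy":0,"dz":0,"rx":0,"ry":0,"rz":0,"hand":1},{"dx":0,"dy":0,"dz":0,"rx":0,"ry":0,"rz":0,"hand":1}]'; python3 st.py
```

```text
clock: 8.85
position: [0.5503, -0.1709, 0.0376]
tool_rot: [-3.141, 0.001, 3.068]
force: [1.6, -0.2, 3.5]
grip_width: -0.0
t 8.85 charger mm [ -1.2 -65.   37.6] rpy [-3.1415e+00  8.0000e-04  3.0677e+00] F [ 1.6 -0.2  3.5] w -0.0
clock: 9.15
position: [0.5503, -0.1708, 0.0341]
tool_rot: [-3.141, 0.001, 3.068]
force: [0.9, -0.1, 7.5]
grip_width: -0.0001
t 9.15 charger mm [ -1.1 -65.   34.1] rpy [-3.1415e+00  9.0000e-04  3.0678e+00] F [ 0.9 -0.1  7.5] w -0.0001
```

```bash

python3 -m inch '[{"dx":0,"dy":0,"dz":1,"rx":0,"ry":0,"rz":0,"hand":1},{"dx":0,"dy":0,"dz":0,"rx":0,"ry":0,"rz":0,"hand":1},{"dx":0,"dy":0,"dz":0,"rx":0,"ry":0,"rz":0,"hand":1}]'; python3 st.py
```

```text
clock: 9.45
position: [0.5503, -0.1709, 0.0338]
tool_rot: [-3.142, 0.001, 3.068]
force: [-2.6, 1.1, 24.0]
grip_width: -0.0
t 9.45 charger mm [ -1.1 -65.   33.8] rpy [-3.1416e+00  1.2000e-03  3.0676e+00] F [-2.6  1.1 24. ] w -0.0
```

```bash

python3 -m inch '[{"dx":0,"dy":0,"dz":-10,"rx":0,"ry":0,"rz":0,"hand":1},{"dx":0,"dy":0,"dz":-30,"rx":0,"ry":0,"rz":0,"hand":1},{"dx":0,"dy":0,"dz":-45,"rx":0,"ry":0,"rz":0,"hand":1},{"dx":0,"dy":0,"dz":-15,"rx":0,"ry":0,"rz":0,"hand":1},{"dx":0,"dy":0,"dz":0,"rx":0,"ry":0,"rz":0,"hand":1}]'; python3 - <<'E'
from st import *
c=bot.get_calibration('wrist'); p,d=save('wrist','w6')
for r in bot.trace('wrist','reset_top')[:1]:
    rr,cc=np.nonzero(r['region']); P=np.array([ch(atd(c,a,b,d[a,b])) for a,b in zip(rr,cc) if d[a,b]>0]); print(r['score'],np.median(P,0))
E
python3 -m inch '[{"dx":0,"dy":40,"dz":0,"rx":0,"ry":0,"rz":0,"hand":1},{"dx":0,"dy":40,"dz":0,"rx":0,"ry":0,"rz":0,"hand":1},{"dx":0,"dy":40,"dz":0,"rx":0,"ry":0,"rz":0,"hand":1},{"dx":0,"dy":45,"dz":0,"rx":0,"ry":0,"rz":0,"hand":1},{"dx":0,"dy":0,"dz":30,"rx":0,"ry":0,"rz":0,"hand":1},{"dx":0,"dy":0,"dz":0,"rx":0,"ry":0,"rz":0,"hand":1},{"dx":0,"dy":0,"dz":0,"rx":0,"ry":0,"rz":0,"hand":1}]'; python3 st.py;  python3 - <<'E'
from st import *
save('wrist','w7')
E
```

```text
clock: 9.95
position: [0.5507, -0.171, 0.1349]
tool_rot: [-3.141, 0.003, 3.068]
force: [-0.4, 0.3, -0.6]
grip_width: -0.0002
0.72 [ -2.35647018 -66.8437885   39.91306615]
clock: 10.75
position: [0.5611, -0.0073, 0.102]
tool_rot: [-3.14, -0.003, 3.067]
force: [0.4, -0.4, 0.9]
grip_width: 0.0004
t 10.75 charger mm [ -2.3  98.9 102. ] rpy [-3.1405e+00 -2.8000e-03  3.0667e+00] F [ 0.4 -0.4  0.9] w 0.0004
```

View pics/w6.png

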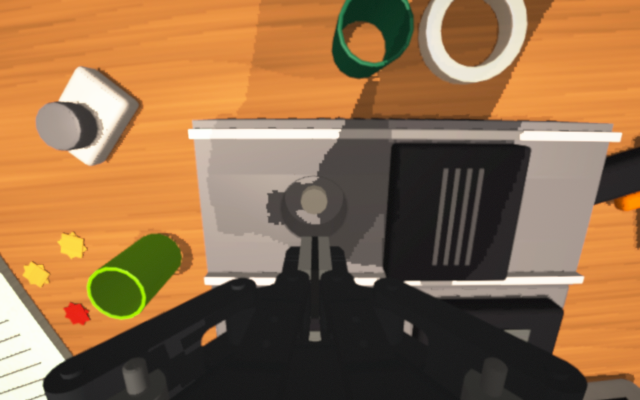

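View pics/w7.png

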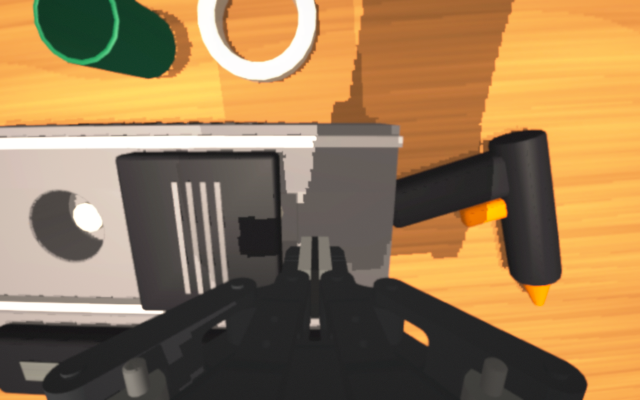

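```bash

python3 -m inch '[{"dx":-2,"dy":10,"dz":0,"rx":0,"ry":0,"rz":0,"hand":1},{"dx":0,"dy":0,"dz":35,"rx":0,"ry":0,"rz":0,"hand":1},{"dx":0,"dy":0,"dz":0,"rx":0,"ry":0,"rz":0,"hand":1},{"dx":0,"dy":-10,"dz":0,"rx":0,"ry":0,"rz":0,"hand":1},{"dx":0,"dy":-10,"dz":0,"rx":0,"ry":0,"rz":0,"hand":1},{"dx":0,"dy":-10,"dz":0,"rx":0,"ry":0,"rz":0,"hand":1}]'; python3 st.py
python3 -m inch '[{"dx":0,"dy":-10,"dz":0,"rx":0,"ry":0,"rz":0,"hand":1},{"dx":0,"dy":-10,"dz":0,"rx":0,"ry":0,"rz":0,"hand":1},{"dx":0,"dy":-10,"dz":0,"rx":0,"ry":0,"rz":0,"hand":1},{"dx":0,"dy":-10,"dz":0,"rx":0,"ry":0,"rz":0,"hand":1},{"dx":0,"dy":-10,"dz":0,"rx":0,"ry":0,"rz":0,"hand":1},{"dx":0,"dy":-10,"dz":0,"rx":0,"ry":0,"rz":0,"hand":1},{"dx":0,"dy":-10,"dz":0,"rx":0,"ry":0,"rz":0,"hand":1},{"dx":0,"dy":0,"dz":0,"rx":0,"ry":0,"rz":0,"hand":1}]'; python3 st.py
```

```text
clock: 11.4
position: [0.563, -0.0275, 0.069]
tool_rot: [3.141, 0.001, 3.067]
force: [0.0, 2.9, 0.6]
grip_width: 0.0001
t 11.4 charger mm [ 1.  78.9 69. ] rpy [3.1414e+00 1.5000e-03 3.0670e+00] F [0.  2.9 0.6] w 0.0001
clock: 12.2
position: [0.557, -0.0981, 0.0677]
tool_rot: [-3.141, -0.0, 3.066]
force: [0.9, 0.2, 0.4]
grip_width: -0.0001
t 12.2 charger mm [ 0.3  8.  67.7] rpy [-3.1407e+00 -2.0000e-04  3.0658e+00] F [0.9 0.2 0.4] w -0.0001
```

```bash

python3 -m inch '[{"dx":0,"dy":-5,"dz":0,"rx":0,"ry":0,"rz":0,"hand":1},{"dx":0,"dy":-5,"dz":0,"rx":0,"ry":0,"rz":0,"hand":1},{"dx":0,"dy":-2,"dz":0,"rx":0,"ry":0,"rz":0,"hand":1}]'; python3 st.py
python3 -m inch '[{"dx":0,"dy":-2,"dz":0,"rx":0,"ry":0,"rz":0,"hand":1},{"dx":0,"dy":0,"dz":0,"rx":0,"ry":0,"rz":0,"hand":1}]'; python3 st.py
python3 - <<'E'
from h import *
save('wrist','w8')
E
```

```text
clock: 12.5
position: [0.5563, -0.1084, 0.0677]
tool_rot: [-3.142, -0.0, 3.068]
force: [-0.7, 2.1, -0.0]
grip_width: 0.0002
t 12.5 charger mm [ 0.2 -2.3 67.7] rpy [-3.1415e+00 -5.0000e-04  3.0677e+00] F [-0.7  2.1 -0. ] w 0.0002
clock: 12.7
position: [0.5562, -0.1103, 0.0677]
tool_rot: [-3.141, -0.0, 3.068]
force: [-0.5, -0.8, -0.8]
grip_width: -0.0001
t 12.7 charger mm [ 0.3 -4.2 67.7] rpy [-3.1415e+00 -3.0000e-04  3.0676e+00] F [-0.5 -0.8 -0.8] w -0.0001
```

View pics/w8.png

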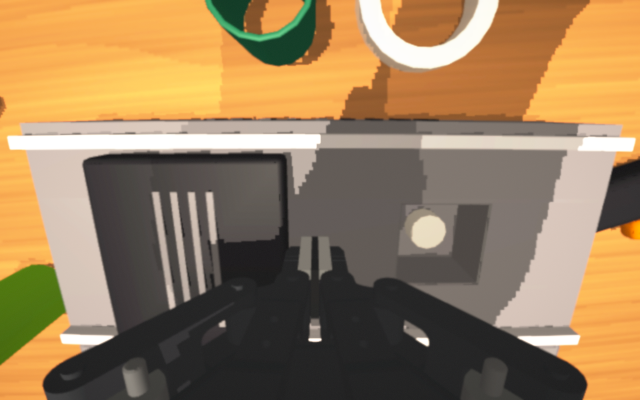

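The hood's end face (col 288) sits against the fingers. It is nearly home, so I'll continue in small steps until it reaches the stop.

```bash

python3 -m inch '[{"dx":0,"dy":-2,"dz":0,"rx":0,"ry":0,"rz":0,"hand":1},{"dx":0,"dy":-1,"dz":0,"rx":0,"ry":0,"rz":0,"hand":1}]'; python3 st.py
python3 -m inch '[{"dx":0,"dy":-1,"dz":0,"rx":0,"ry":0,"rz":0,"hand":1},{"dx":0,"dy":-1,"dz":0,"rx":0,"ry":0,"rz":0,"hand":1}]'; python3 st.py
```

```text
clock: 12.95
position: [0.5562, -0.1131, 0.0678]
tool_rot: [3.142, 0.0, 3.068]
force: [-0.1, 1.9, -0.0]
grip_width: 0.0002
t 12.95 charger mm [ 0.5 -6.9 67.8] rpy [3.1416e+00 1.0000e-04 3.0679e+00] F [-0.1  1.9 -0. ] w 0.0002
clock: 13.15
position: [0.5562, -0.1139, 0.0678]
tool_rot: [3.14, -0.0, 3.069]
force: [0.5, 11.8, 0.9]
grip_width: 0.0
t 13.15 charger mm [ 0.5 -7.8 67.8] rpy [ 3.1403 -0.      3.0686] F [ 0.5 11.8  0.9] w 0.0
```

```bash

python3 -m inch '[{"dx":0,"dy":-0.5,"dz":0,"rx":0,"ry":0,"rz":0,"hand":1},{"dx":0,"dy":0,"dz":0,"rx":0,"ry":0,"rz":0,"hand":1}]'; python3 st.py
python3 -m inch '[{"dx":0,"dy":5,"dz":0,"rx":0,"ry":0,"rz":0,"hand":1},{"dx":0,"dy":10,"dz":0,"rx":0,"ry":0,"rz":0,"hand":1},{"dx":0,"dy":0,"dz":-40,"rx":0,"ry":0,"rz":0,"hand":1},{"dx":0,"dy":0,"dz":-45,"rx":0,"ry":0,"rz":0,"hand":1},{"dx":0,"dy":0,"dz":-45,"rx":0,"ry":0,"rz":0,"hand":1},{"dx":0,"dy":0,"dz":-30,"rx":0,"ry":0,"rz":0,"hand":1},{"dx":0,"dy":0,"dz":0,"rx":0,"ry":0,"rz":0,"hand":1},{"dx":0,"dy":0,"dz":0,"rx":0,"ry":0,"rz":0,"hand":1}]'; python3 - <<'E'
from st import *
c=bot.get_calibration('wrist'); p,d=save('wrist','w9')
for t in ['hood_top','test_top']:
  for r in bot.trace('wrist',t)[:1]:
    rr,cc=np.nonzero(r['region']); P=np.array([ch(atd(c,a,b,d[a,b])) for a,b in zip(rr,cc) if d[a,b]>0]); print(t,np.median(P,0))
    if t=='hood_top':
        Q=P[(P[:,2]>74)&(P[:,2]<86)]; print(cv2.minAreaRect(Q[:,:2].astype(np.float32)))
save('side','s9')
E
```

```text
clock: 13.35
position: [0.5562, -0.1139, 0.0678]
tool_rot: [3.14, -0.0, 3.069]
force: [-0.4, 10.4, 1.8]
grip_width: -0.0002
t 13.35 charger mm [ 0.5 -7.8 67.8] rpy [ 3.1398e+00 -1.0000e-04  3.0690e+00] F [-0.4 10.4  1.8] w -0.0002
clock: 14.15
position: [0.5572, -0.1002, 0.228]
tool_rot: [-3.142, 0.001, 3.068]
force: [-0.3, 0.1, -1.3]
grip_width: 0.0
hood_top [ -5.06641096 -64.57410159  80.48849753]
((-0.9611244201660156, -66.11236572265625), (89.8647689819336, 100.07485961914062), 89.8369140625)
test_top [-1.91615445 62.89553616 39.96722835]
```

View pics/w9.png

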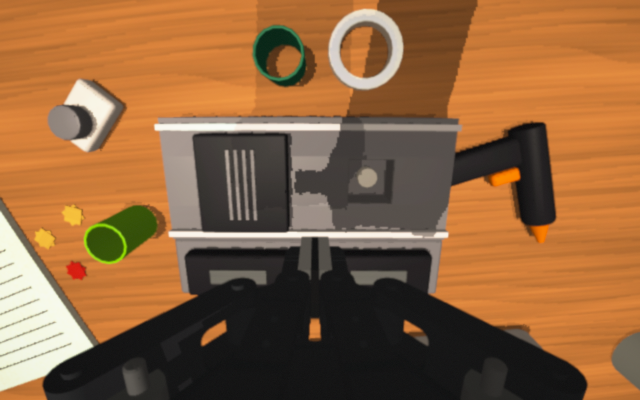

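View pics/s9.png

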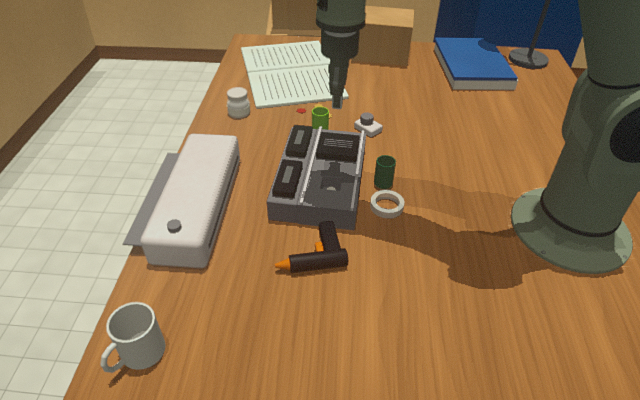

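```bash
python3 -c "
from workcell import bot
bot.job_done()"
```

```text
the job is handed in; nothing more can be done
```

The charger's reset is done and I handed the job in at about 14 s, with the arm raised clear and touching nothing.

- **Hood off:** with shut fingertips I pushed the hood about 97 mm along, well past the 70 mm needed to clear the round well.
- **Reset button:** I pressed it onto its bottom stop. The fingertips were at z ≈ 34 mm and the force rose to 24 N. After I let go, its top measured 39.9 mm, which is the full "up" height.
- **Hood home:** I pushed it back onto its firm stop, where the force rose to about 11 N with no further travel. The last picture puts its centre at charger y ≈ −66 mm. That matches home: my fitted charger frame reads about 1 mm low.
- **Everything else:** the button in the square well still stands at 40 mm, so it was not pressed. In the last wrist and side pictures the glue gun, tape, tubes and punch look undisturbed.

**Disagreements:**
- The hood began about 6 mm short of home according to the depth images.
- The networks' positions for the wells and buttons were off by up to about 10 mm in the overhead camera, so I relied on the wrist camera and depth.

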